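# Stack the gift tins into a display pyramid

## Robot

A 7-joint arm with a two-finger parallel gripper is mounted at the origin on the work surface. World frame = base frame: x ahead of the robot, y to its left, z up, the work surface at z = 0. Lengths are in m, angles in rad, forces in N, time in s.
With the tool pointing down it reaches from about 0.35 to 0.9 m from the base axis. Payload 8.1 kg.
Tool frame: the origin (TCP) lies where the fingers leave the gripper's body, on its centre line; the fingertips stand 66 mm ahead of it and the grasp point (between the pads) lies 47 mm ahead of it (arm.tip_reach is the distance from the TCP to the fingertips, in m); z points along the fingers, y is the direction in which the jaws open and shut (so a half turn about z gives the same grasp; the last joint's range is limited). The gripper opens to 92 mm and grips with 3 to 60 N. Pads are 19 mm wide; open, the fingers measure 130 mm over their backs; the gripper's body (75 mm by 190 mm) begins 47 mm behind the grasp point.
Start: joints at [-1.316, 0.434, 0.025, 1.573, -0.012, 1.134, -0.075], TCP at [0.219, 0.585, 0.292] pointing down, gripper open.
Joint ranges: [-2.62, 2.62], [-0.44, 2.09], [-1.27, 1.32], [0.08, 2.57], [-1.32, 4.46], [0.12, 2], [-2.74, 2.74]. Speed limits (rad/s): [2.22, 2.22, 3.01, 3.01, 3.14, 3.14, 3.14].

## Interface

Orientations are given as a rotation vector (axis times angle).
In Python, from cell import arm gives the robot as it stands.
- The arm moves only by the tool carry_out, never from a script. Its argument "plan" is a list of rows, each a list of 5 numbers: the shift along the world's x, y, z in cm, then the turn about the world's z in rad, then the finger opening in cm, from 0 to 9.18. In form: [[tx, ty, tz, spin, fingers], ...]. A call has 1 to 20 rows; each row is the pose to reach, as a shift and turn from the pose measured when the call began; what a row does not reach only later rows make up. A row lasts 1/10 s, in which the tool goes at most 50 mm and 8.59 degrees, less where a joint would pass 70% of its speed; a pose out of reach is approached as far as the arm can. A call with a gripper value outside its range is refused whole. The fingers move at their own pace and stop on an object; "squeeze" is the grip in N (left out, the last holds). Time passes only in rows, so rows that repeat a pose let the fingers close. It gives the time, the measured TCP pose, the force and the opening at its end, in the units of the state.
- arm.observe(): the state, without advancing time (a new reading comes with each control period).
- arm.get_image(name): name is "side" or "top"; returns (picture, depth): 480x640x3 uint8, red, green, blue; 480x640 float32, m along the optical axis (not along the pixel's ray), 0 where there is no reading.
- arm.get_calibration(name): a dict with "intrinsics" (3x3 intrinsics, pixels), "rvec" (rotation vector, rad) and "tvec" (3), from world to camera coordinates, as OpenCV has them. Camera axes: x right, y down, z forward; pixel columns grow to the right and rows downward; lengths in m; the calibration is good to about 2 mm. A picture is of the moment at which its call begins. get_calibration takes no time and is no camera call.
- arm.sign_off(): hands the job in, once; it reports no verdict.
The state is a dict: "clock": time; "joints": joint angles; "dq": joint speeds; "joint_efforts": joint torques, N m; "position": TCP position; "ee_rot": TCP orientation; "force": force on the tool from outside, world axes, zero at the start; "ft_torque": the same for the moment, N m; "width": opening from 0.0 (shut) to 1.0 (fully open).
Only numpy, scipy, OpenCV 4.12 (cv2) and the standard library are available. Lean on these libraries where they do the work, as an engineer would, in place of code of your own. Each camera call takes 0.05 s, during which the arm holds its last target. There are 200 camera calls.

## Task

Build the display pyramid of gift tins on the wooden tray: lay the loose brown tin in the gap between the two brown ones to complete the bottom row, saddle the two pink tins in the hollows on top of that row, and lay the yellow tin on top in the hollow between the pinks, all tins lying the same way with their ends lined up with the tray. Set each tin down gently, without dropping it or letting it roll away, and leave the green tin and everything else on the counter where it is.

Things in the scene. Friction and masses are not known exactly. Their poses are not given: they have to be found in the camera images.
- tray: pale wooden display tray, fixed, 70 mm (x) by 214 mm (y); floor 6 mm thick, end walls 30 mm tall at y = +-103 mm (198 mm between them), open on both x sides. Origin: underside centre. Holds three tins side by side, axes along x (centres y -66, 0, 66, z 38 mm); next layer z 93, top z 148 mm. No finger room between neighbouring tins; their ends are free.
- brown_left: dark brown gift tin, a drum 64 mm in diameter, 66 mm long, brass end rims, about 0.25 kg. Origin: the drum's centre; x axis: the drum's axis (either end may face either way). Starts lying in the tray against the +y end wall.
- brown_right: dark brown gift tin, a drum 64 mm in diameter, 66 mm long, brass end rims, about 0.25 kg. Origin: the drum's centre; x axis: the drum's axis (either end may face either way). Starts lying in the tray against the -y end wall.
- brown_loose: dark brown gift tin, a drum 64 mm in diameter, 66 mm long, brass end rims, about 0.25 kg. Origin: the drum's centre; x axis: the drum's axis (either end may face either way). Starts lying on its side on the counter (centre 32 mm up); the loose tins swap places. It belongs in the middle of the tray's row.
- pink_1: pink gift tin, a drum 64 mm in diameter, 66 mm long, brass end rims, about 0.25 kg. Origin: the drum's centre; x axis: the drum's axis (either end may face either way). Starts lying on its side on the counter (centre 32 mm up); the loose tins swap places. 
- pink_2: pink gift tin, a drum 64 mm in diameter, 66 mm long, brass end rims, about 0.25 kg. Origin: the drum's centre; x axis: the drum's axis (either end may face either way). Starts lying on its side on the counter (centre 32 mm up); the loose tins swap places. 
- yellow: yellow gift tin, a drum 64 mm in diameter, 66 mm long, brass end rims, about 0.25 kg. Origin: the drum's centre; x axis: the drum's axis (either end may face either way). Starts lying on its side on the counter (centre 32 mm up); the loose tins swap places. 
- green: pale green gift tin, a drum 64 mm in diameter, 66 mm long, brass end rims, about 0.25 kg. Origin: the drum's centre; x axis: the drum's axis (either end may face either way). Starts lying on its side on the counter (centre 32 mm up); the loose tins swap places. Not wanted: leave it where it lies.
- price_left: bystander: wooden price-card block 26 x 62 mm with an upright blank card, 70 mm tall overall. Origin at the underside's centre.
- price_right: bystander: a second price-card block, the same.
- dome: bystander: glossy dark chocolate dome cake 80 mm across, 48 mm tall, on a 100 mm square white card. Origin at the underside's centre.
- bundt: bystander: pink ridged ring cake 87 mm across, 42 mm tall, on a 100 mm square white card. Origin at the underside's centre.
- tart: bystander: round nut tart 92 mm across, 41 mm tall, on a 105 mm square white card. Origin at the underside's centre.
- server: bystander: spatula-like cake server 200 mm long lying flat. Its x axis runs along it.
- cup: bystander: white cup 76 mm across, 70 mm tall. Origin at the underside's centre.
There are look-alikes about, which are no part of the job. What is shaped like the pink_2 but blue is not meant.

How it is judged:
On the way, in this order (a step that is already met when the one before it is completed fails the run):
1. the bottom row of three brown tins is complete (x of brown_left in the frame of tray between -0.012 and 0.012 m and y of brown_left in the frame of tray between 0.054 and 0.078 m and z of brown_left in the frame of tray between 0.03 and 0.046 m and angle between the x axis of each of brown_left, brown_right, brown_loose and the x axis of tray, either way round below 0.15 rad and x of brown_right in the frame of tray between -0.012 and 0.012 m and y of brown_right in the frame of tray between -0.078 and -0.054 m and z of brown_right in the frame of tray between 0.03 and 0.046 m and x of brown_loose in the frame of tray between -0.012 and 0.012 m and y of brown_loose in the frame of tray between -0.012 and 0.012 m and z of brown_loose in the frame of tray between 0.03 and 0.046 m), for 0.2 s.
2. both pink tins are saddled on the brown row (all of step 1 and (((x of pink_1 in the frame of tray between -0.012 and 0.012 m and y of pink_1 in the frame of tray between 0.021 and 0.045 m and z of pink_1 in the frame of tray between 0.085 and 0.101 m and angle between the x axis of pink_1 and the x axis of tray, either way round below 0.15 rad) and (x of pink_2 in the frame of tray between -0.012 and 0.012 m and y of pink_2 in the frame of tray between -0.045 and -0.021 m and z of pink_2 in the frame of tray between 0.085 and 0.101 m and angle between the x axis of pink_2 and the x axis of tray, either way round below 0.15 rad)) or ((x of pink_2 in the frame of tray between -0.012 and 0.012 m and y of pink_2 in the frame of tray between 0.021 and 0.045 m and z of pink_2 in the frame of tray between 0.085 and 0.101 m and angle between the x axis of pink_2 and the x axis of tray, either way round below 0.15 rad) and (x of pink_1 in the frame of tray between -0.012 and 0.012 m and y of pink_1 in the frame of tray between -0.045 and -0.021 m and z of pink_1 in the frame of tray between 0.085 and 0.101 m and angle between the x axis of pink_1 and the x axis of tray, either way round below 0.15 rad)))), for 0.2 s.
3. the yellow tin is saddled on the pink ones (all of step 2 and x of yellow in the frame of tray between -0.012 and 0.012 m and y of yellow in the frame of tray between -0.012 and 0.012 m and z of yellow in the frame of tray between 0.14 and 0.156 m and angle between the x axis of yellow and the x axis of tray, either way round below 0.15 rad), for 0.2 s.
At the end, for the whole second after the job is handed in: On the tray: three brown tins side by side on its floor (the loose one in the middle), a pink one over each hollow (either order), the yellow one over the pinks' hollow; centres within 12 mm across and along the row and 8 mm in height, axes within 0.15 rad of the tray's x, at rest (all of step 3 and linear speed of each of brown_loose, pink_1, pink_2, yellow, brown_left, brown_right below 0.02 m/s); the robot touches nothing.
It fails at once if a bystander (green tin, price block, cake, tart, server, cup) is moved by more than 20 mm (distance of any of green, price_left, price_right, dome, bundt, tart, server, cup from where it was at the start of the episode above 0.02 m).
It fails at once if a brown, pink or yellow tin is dropped, knocked or rolls away: faster than 0.5 m/s while the fingers do not hold it ((linear speed of brown_loose above 0.5 m/s and contact force between the fingers and brown_loose below 0.05 N) or (linear speed of pink_1 above 0.5 m/s and contact force between the fingers and pink_1 below 0.05 N) or (linear speed of pink_2 above 0.5 m/s and contact force between the fingers and pink_2 below 0.05 N) or (linear speed of yellow above 0.5 m/s and contact force between the fingers and yellow below 0.05 N) or (linear speed of brown_left above 0.5 m/s and contact force between the fingers and brown_left below 0.05 N) or (linear speed of brown_right above 0.5 m/s and contact force between the fingers and brown_right below 0.05 N)).
It also fails if it takes over 72 s, if anything falls off the work surface, if the arm or the gripper's body presses on something with over 40 N, if the wrist force passes 120 N, or if a joint passes its speed limit or range.

## Working session

There is one attempt and no reset: what is moved stays moved. The work goes in short steps, Python scripts to look and compute and a tool call to move; the robot and the scene stay as the last step left them, time stands still between calls to the robot, and variables do not carry over. Pictures are saved under pics/ and viewed, about 8 in all and at most 12, crops included, and the job is handed in when it is done.

Besides the shell and the picture viewer there is one more tool, called as name(argument=value, ...), one argument or row to a line, values as JSON. carry_out: Moves the arm, as the interface text tells. Its arguments: {"type":"object","properties":{"plan":{"type":"array"},"squeeze":{"type":"number"}},"required":["plan"]}

```bash
mkdir -p pics
python3 - <<'E'
from cell import arm
import cv2,numpy as np
for n in("top","side"):
    p,d=arm.get_image(n); np.savez(f"pics/{n}0.npz",p=p,d=d); cv2.imwrite(f"pics/{n}0.png",p[:,:,::-1])
    c=arm.get_calibration(n); print(n,c)
print(arm.observe())
E
```

```text
top {'intrinsics': array([[583.7409192 ,   0.        , 323.88630433],
       [  0.        , 583.7409192 , 228.62603574],
       [  0.        ,   0.        ,   1.        ]]), 'rvec': array([ 2.16629493, -2.19821755,  0.08291322]), 'tvec': array([0.06593384, 0.53844523, 1.51297805])}
side {'intrinsics': array([[458.04852596,   0.        , 327.41071688],
       [  0.        , 458.04852596, 244.00170465],
       [  0.        ,   0.        ,   1.        ]]), 'rvec': array([ 2.37871618, -0.0845368 ,  0.05189067]), 'tvec': array([-0.55688723,  0.09956979,  0.97488921])}
{'clock': 0.1, 'joints': array([-1.31560839,  0.43519343,  0.02497191,  1.57398049, -0.01160464,
        1.13396255, -0.07506734]), 'dq': array([-1.91089675e-03, -2.41940841e-03,  3.04680246e-04, -2.52258237e-03,
       -1.77815334e-03, -4.36907895e-04,  2.71086768e-06]), 'joint_efforts': array([ 2.72598045e-03, -6.69133615e+01,  9.87366848e-01, -3.15150297e+01,
       -6.06605178e-02,  3.74155061e-02,  2.80174748e-05]), 'position': array([0.2187947 , 0.58508548, 0.29150833]), 'ee_rot': array([-5.59053563e-01, -3.09132107e+00,  2.18815233e-03]), 'force': array([ 0.71392134,  0.48806487, -0.34334812]), 'ft_torque': array([ 0.02589526, -0.01343594,  0.04892821]), 'width': 1.0020540932064972}
```

View pics/top0.png

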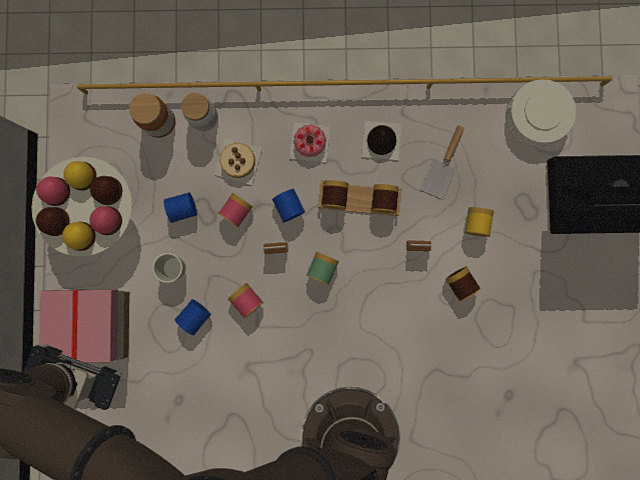

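View pics/side0.png

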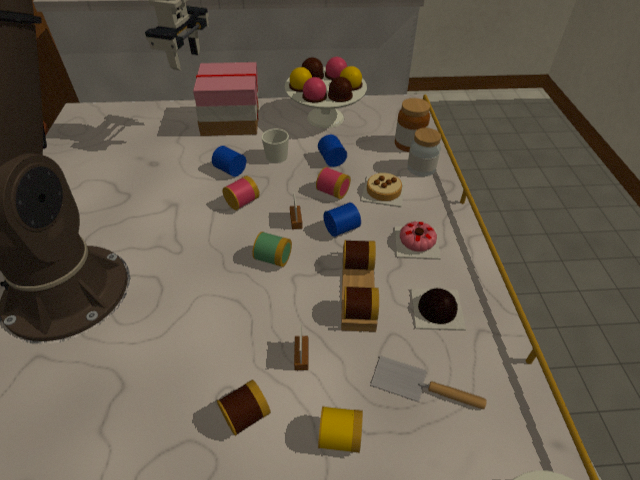

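The top view shows the tray at about (360,198) with browns at its ends. The loose brown is at (462,283), yellow at (479,222), pinks at (235,210) and (245,300), green at (322,267), and the blue decoys at (180,207), (288,205) and (193,317). The side view agrees.

```bash
cat > h.py <<'E'
import cv2,numpy as np
def world(c,d):
    K=c["intrinsics"];R=cv2.Rodrigues(np.array(c["rvec"]))[0];t=np.array(c["tvec"])
    v,u=np.mgrid[:d.shape[0],:d.shape[1]]
    P=np.stack([(u-K[0,2])/K[0,0]*d,(v-K[1,2])/K[1,1]*d,d],-1)
    W=(P-t)@R; W[d==0]=np.nan
    return W
def look(arm,n):
    p,d=arm.get_image(n); return p,world(arm.get_calibration(n),d)
def strip(W,m):
    """drum axis and centre from the crest points of a mask"""
    P=W[m]; zt=np.percentile(P[:,2],97); S=P[P[:,2]>zt-.007][:,:2].astype(np.float32)
    (cx,cy),(w,h),a=cv2.minAreaRect(S)
    q=np.linalg.eigh(np.cov(S.T))[1][:,1]; 
    return (cx,cy),S.mean(0),max(w,h),min(w,h),np.degrees(np.arctan2(q[1],q[0])),zt
E
python3 - <<'E'
from cell import arm
from h import *
for n in("top","side"):
    f=np.load(f"pics/{n}0.npz");p=f["p"];W=world(arm.get_calibration(n),f["d"])
    hsv=cv2.cvtColor(p,cv2.COLOR_RGB2HSV)
    z=W[...,2]; fl=(W[...,0]>.3)&(W[...,0]<.9)&(abs(W[...,1])<.5)
    print(n,"floor z",np.nanmedian(z[fl]), "noise",np.nanstd(z[fl&(abs(z)<.015)]))
    m=(fl&(z>.02)&(z<.09)).astype(np.uint8)
    k,L,st,ce=cv2.connectedComponentsWithStats(m)
    for i in range(1,k):
        if st[i,4]<60: continue
        s=strip(W,L==i); col=np.median(p[L==i],0)
        print(i,st[i,4],ce[i].round(),col,"rect",np.round(s[0],4),"mean",np.round(s[1],4),"LxW",np.round(s[2:4],3),"ang %.1f zt %.4f"%s[4:])
E
```

```text
top floor z 0.001156397955237663 noise 0.003696361002581281
1 1324 [524. 114.] [148. 143. 125.] rect [ 0.8294 -0.467 ] mean [ 0.8334 -0.476 ] LxW [0.141 0.066] ang -178.3 zt 0.0592
2 370 [204. 119.] [77. 76. 70.] rect [0.836  0.3709] mean [0.8299 0.3654] LxW [0.077 0.049] ang 125.4 zt 0.0888
3 286 [164. 124.] [65. 61. 55.] rect [0.8192 0.4707] mean [0.8148 0.4697] LxW [0.077 0.02 ] ang 145.0 zt 0.0875
4 805 [309. 140.] [125.  63.  64.] rect [0.7732 0.0924] mean [0.7732 0.0943] LxW [0.072 0.071] ang -140.8 zt 0.0453
5 599 [381. 138.] [22. 14. 12.] rect [ 0.7743 -0.0971] mean [ 0.7762 -0.0987] LxW [0.053 0.047] ang 162.5 zt 0.0494
12 928 [237. 159.] [152. 131.  94.] rect [0.7247 0.2825] mean [0.7247 0.2863] LxW [0.079 0.07 ] ang -173.6 zt 0.0419
19 760 [333. 194.] [55. 33. 24.] rect [0.627  0.0297] mean [0.627 0.03 ] LxW [0.067 0.042] ang 173.5 zt 0.0737
20 769 [386. 198.] [54. 33. 24.] rect [ 0.6144 -0.1   ] mean [ 0.6154 -0.0999] LxW [0.067 0.047] ang 172.1 zt 0.0739
21 671 [287. 205.] [24. 49. 96.] rect [0.6022 0.1504] mean [0.6016 0.152 ] LxW [0.068 0.042] ang -157.8 zt 0.0675
22 6
[... 2593 characters left out ...]
61. 306.] [49. 23. 11.] rect [ 0.6169 -0.102 ] mean [ 0.6163 -0.1045] LxW [0.065 0.04 ] ang 174.0 zt 0.0699
14 837 [439. 303.] [15.  5.  3.] rect [ 0.7788 -0.1005] mean [ 0.7785 -0.1025] LxW [0.046 0.044] ang 124.1 zt 0.0468
15 418 [301. 349.] [92. 57. 23.] rect [ 0.4945 -0.19  ] mean [ 0.4944 -0.187 ] LxW [0.058 0.002] ang 86.8 zt 0.0697
16 1702 [244. 407.] [49. 21.  9.] rect [ 0.3936 -0.2983] mean [ 0.3941 -0.2997] LxW [0.067 0.042] ang -149.9 zt 0.0640
34 1776 [340. 430.] [133. 104.   0.] rect [ 0.5525 -0.347 ] mean [ 0.5524 -0.3484] LxW [0.066 0.041] ang 170.2 zt 0.0641
35 367 [541. 476.] [152. 147. 122.] rect [ 0.8455 -0.4433] mean [ 0.8452 -0.4445] LxW [0.084 0.013] ang 175.9 zt 0.0524
```

carry_out(
  plan=[
    [20,-48.5,-5,-0.3,9.18],
    [20,-48.5,-5,-0.3,9.18],
    [20,-48.5,-5,-0.3,9.18],
    [20,-48.5,-5,-0.3,9.18],
    [20,-48.5,-5,-0.3,9.18],
    [20,-48.5,-5,-0.3,9.18],
    [20,-48.5,-5,-0.3,9.18],
    [20,-48.5,-5,-0.3,9.18],
    [20,-48.5,-5,-0.3,9.18],
    [20,-48.5,-5,-0.3,9.18],
    [17.4,-88.2,-10,-0.66,9.18],
    [17.4,-88.2,-10,-0.66,9.18],
    [17.4,-88.2,-10,-0.66,9.18],
    [17.4,-88.2,-10,-0.66,9.18],
    [17.4,-88.2,-10,-0.66,9.18],
    [17.4,-88.2,-10,-0.66,9.18],
    [17.4,-88.2,-10,-0.66,9.18],
    [17.4,-88.2,-10,-0.66,9.18],
    [17.4,-88.2,-10,-0.66,9.18],
    [17.4,-88.2,-10,-0.66,9.18],
  ],
  squeeze=25,
)

```text
clock: 2.1
position: [0.3915, -0.301, 0.1912]
ee_rot: [-1.539, -2.739, 0.006]
force: [-1.3, -0.1, -0.2]
width: 0.998
```

```bash
cat >> h.py <<'E'
def jaw(o):
    R=cv2.Rodrigues(np.array(o["ee_rot"]))[0]; return np.degrees(np.arctan2(R[1,1],R[0,1])),R[:,2]
E
python3 - <<'E'
from cell import arm
from h import *
o=arm.observe(); print(o["clock"],o["position"],jaw(o),o["joints"],o["width"])
# tray walls: wood points with height 15..45mm near the tray
for n in("top","side"):
    f=np.load(f"pics/{n}0.npz");W=world(arm.get_calibration(n),f["d"])
    hsv=cv2.cvtColor(f["p"],cv2.COLOR_RGB2HSV)
    m=(hsv[...,0]>8)&(hsv[...,0]<25)&(hsv[...,1]>60)&(hsv[...,2]>85)&(abs(W[...,0]-.622)<.07)&(abs(W[...,1]+.036)<.14)&(W[...,2]<.05)&(W[...,2]>.0)
    P=W[m][:,:2].astype(np.float32); r=cv2.minAreaRect(P); print(n,m.sum(),r)
E
```

```text
2.1 [ 0.39150433 -0.3010002   0.191166  ] (np.float64(31.345914935425615), array([-0.00200159, -0.00309023, -0.99999322])) [ 0.10629676  0.37392203  0.57228445  2.04413713 -0.27478973  0.79768156
  1.38792151] 0.9981095041390872
top 845 ((0.6254996657371521, -0.03835613280534744), (0.21847182512283325, 0.0818781703710556), 83.660400390625)
side 706 ((0.6287635564804077, -0.01816698908805847), (0.25503408908843994, 0.08076246082782745), 82.94686889648438)
```

carry_out(
  plan=[
    [0.1,0.3,-4,0,9.18],
    [0.1,0.3,-8,0,9.18],
    [0.1,0.3,-11.2,0,9.18],
    [0.1,0.3,-11.2,0,9.18],
    [0.1,0.3,-11.2,0,9.18],
    [0.1,0.3,-11.2,0,5],
    [0.1,0.3,-11.2,0,5],
    [0.1,0.3,-11.2,0,5],
    [0.1,0.3,-11.2,0,5],
    [0.1,0.3,-11.2,0,5],
    [0.1,0.3,-11.2,0,5],
    [0.1,0.3,-11.2,0,5],
  ],
  squeeze=25,
)

```text
clock: 3.3
position: [0.393, -0.2982, 0.08]
ee_rot: [1.538, 2.738, -0.005]
force: [0.3, 0.7, 8.5]
width: 0.721
```

carry_out(
  plan=[
    [0,0,2,0,5],
    [0,0,6,0,5],
    [0,0,10,0,5],
    [4,5,12,-0.1,5],
    [8,9,12,-0.25,5],
    [12,13,12,-0.4,5],
    [16,17,12,-0.5,5],
    [20,22,12,-0.6,5],
    [22.9,26.1,12,-0.66,5],
    [22.9,26.1,12,-0.66,5],
    [22.9,26.1,12,-0.66,5],
    [22.9,26.1,12,-0.66,5],
    [22.9,26.1,12,-0.66,5],
  ],
)

```text
clock: 4.6
position: [0.6212, -0.0383, 0.1999]
ee_rot: [-2.344, -2.091, 0.007]
force: [0.7, -0.6, -2.0]
width: 0.719
```

```bash
cat > chk.py <<'E'
import sys
from cell import arm
from h import *
o=arm.observe(); print(o["clock"],o["position"].round(4),jaw(o)[0],o["width"],o["joints"][6],o["force"].round(1))
p,d=arm.get_image("side"); W=world(arm.get_calibration("side"),d)
np.savez("pics/last.npz",p=p,d=d); cv2.imwrite("pics/%s.png"%sys.argv[1],cv2.resize(p[150:390,200:520,::-1],None,fx=2,fy=2))
hsv=cv2.cvtColor(p,cv2.COLOR_RGB2HSV);h,s,v=hsv[...,0],hsv[...,1],hsv[...,2]
near=(abs(W[...,0]-.622)<.08)&(abs(W[...,1]+.037)<.15)&(W[...,2]>.04)
C=dict(brown=((h<12)&(s>130)&(v<75)),pink=((h>165)|(h<5))&(s>110)&(v>75),yellow=(h>20)&(h<30)&(s>150)&(v>100))
for k,m in C.items():
    m=(m&near).astype(np.uint8);n,L,st,ce=cv2.connectedComponentsWithStats(m)
    for i in range(1,n):
        if st[i,4]<120: continue
        M=L==i;P=W[M];a=np.radians(-6.5)
        s_=strip(W,M); q=np.array(s_[0])-[.622,-.037]
        print(k,ce[i].round(),st[i,4],"crest",np.round(s_[0],4),"tray xy",np.round([q[0]*np.cos(a)+q[1]*np.sin(a),-q[0]*np.sin(a)+q[1]*np.cos(a)],4),"LxW",np.round(s_[2:4],3),"ang %.1f ztop %.4f"%s_[4:])
E
python3 chk.py a1
```

```text
4.6 [ 0.6212 -0.0383  0.1999] -6.533887404634638 0.7186512786153736 0.28058012782946395 [ 0.7 -0.6 -2. ]
brown [360. 247.] 726 crest [ 0.6143 -0.0543] tray xy [-0.0057 -0.0181] LxW [0.048 0.031] ang 171.9 ztop 0.1826
brown [358. 301.] 593 crest [ 0.6111 -0.1024] tray xy [-0.0034 -0.0662] LxW [0.046 0.041] ang 175.5 ztop 0.0698
```

View pics/a1.png

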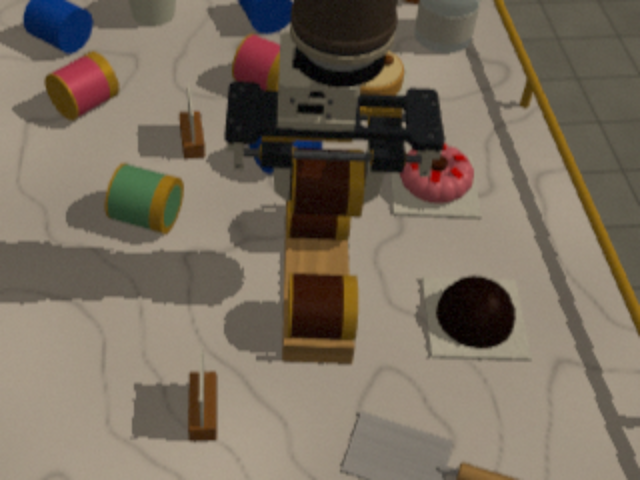

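Held tin sits over the gap (crop ~ (325,185)). I'll refine positions across the row by fitting R=32 mm circles to the side surface points.

```bash
cat > cyl.py <<'E'
from cell import arm
from h import *
from scipy.optimize import least_squares
def fit(npz,cam="side",x0=(.622,-.037),yaw=-6.5,box=.15):
    f=np.load(npz);p=f["p"];W=world(arm.get_calibration(cam),f["d"])
    hsv=cv2.cvtColor(p,cv2.COLOR_RGB2HSV);h,s,v=[hsv[...,i].astype(int) for i in range(3)]
    a=np.radians(yaw);q=W-[*x0,0]
    T=np.stack([q[...,0]*np.cos(a)+q[...,1]*np.sin(a),-q[...,0]*np.sin(a)+q[...,1]*np.cos(a),W[...,2]],-1)
    near=(abs(T[...,0])<.1)&(abs(T[...,1])<box)&(T[...,2]>.02)
    C=dict(brown=(h<12)&(s>130)&(v<75),pink=((h>165)|(h<5))&(s>110)&(v>75),yellow=(h>20)&(h<30)&(s>180)&(v>80))
    for k,m in C.items():
        n,L,st,ce=cv2.connectedComponentsWithStats((m&near).astype(np.uint8))
        for i in range(1,n):
            if st[i,4]<100: continue
            P=T[cv2.erode((L==i).astype(np.uint8),np.ones((3,3)))>0]
            g=lambda c:np.hypot(P[:,1]-c[0]-c[2]*P[:,0],P[:,2]-c[1])-.032
            r=least_squares(g,[np.median(P[:,1]),np.median(P[:,2])-.02,0],loss="soft_l1",f_scale=.002)
            print(k,ce[i].round(),st[i,4],"tray y %.4f z %.4f skew %.3f"%tuple(r.x),"x range",np.percentile(P[:,0],[2,98]).round(4),"rms %.4f"%np.sqrt(np.mean(r.fun**2)))
if __name__=="__main__":
    import sys
    fit(*sys.argv[1:])
E
python3 cyl.py pics/last.npz; python3 cyl.py pics/side0.npz; python3 cyl.py pics/top0.npz top
python3 - <<'E'
from cell import arm
from cyl import fit
fit("pics/side0.npz",x0=(.393,-.298),yaw=31.7,box=.06)
E
```

```text
brown [359. 248.] 790 tray y -0.0015 z 0.1485 skew 0.009 x range [-0.0243  0.0132] rms 0.0382
brown [358. 303.] 645 tray y -0.0640 z 0.0370 skew 0.015 x range [-0.0244  0.0149] rms 0.0014
brown [356. 254.] 529 tray y 0.0662 z 0.0367 skew 0.012 x range [-0.0233  0.0136] rms 0.0015
brown [358. 303.] 630 tray y -0.0644 z 0.0367 skew -0.013 x range [-0.0244  0.014 ] rms 0.0015
brown [334. 196.] 229 tray y 0.0639 z 0.0379 skew -0.082 x range [-0.014   0.0028] rms 0.0010
brown [385. 200.] 219 tray y -0.0665 z 0.0431 skew 0.000 x range [0.0068 0.0068] rms 0.0000
brown [241. 408.] 1011 tray y 0.0001 z 0.0309 skew -0.035 x range [-0.0259  0.015 ] rms 0.0011
```

carry_out(
  plan=[
    [0.1,0.2,-2,0,5],
    [0.1,0.2,-4.5,0,5],
    [0.1,0.2,-6.5,0,5],
    [0.1,0.2,-8,0,5],
    [0.1,0.2,-9.2,0,5],
    [0.1,0.2,-10.2,0,5],
    [0.1,0.2,-10.8,0,5],
    [0.1,0.2,-11.3,0,5],
    [0.1,0.2,-11.4,0,5],
    [0.1,0.2,-11.4,0,5],
  ],
)

```text
clock: 5.65
position: [0.6224, -0.0368, 0.0864]
ee_rot: [2.345, 2.09, -0.006]
force: [0.5, -0.6, -1.3]
width: 0.718
```

carry_out(
  plan=[
    [0,0,-0.1,0,5],
    [0,0,-0.15,0,5],
    [0,0,-0.15,0,5],
  ],
)

```text
clock: 5.95
position: [0.6226, -0.0368, 0.0861]
ee_rot: [2.345, 2.09, -0.004]
force: [-3.8, 0.5, 8.4]
width: 0.716
```

carry_out(
  plan=[
    [0,0,0,0,7.2],
    [0,0,0,0,8],
    [0,0,0,0,9.18],
    [0,0,0,0,9.18],
    [0,0,0,0,9.18],
    [0,0,2,0,9.18],
    [0,0,5,0,9.18],
    [0,0,9,0,9.18],
    [0,4,11,0,9.18],
    [-1,9,11,-0.15,9.18],
    [-1,14,11,-0.3,9.18],
    [-2,19,11,-0.45,9.18],
    [-2,24,11,-0.52,9.18],
    [-3,29,11,-0.52,9.18],
    [-3,32.5,11,-0.52,9.18],
    [-3,32.5,11,-0.52,9.18],
    [-3,32.5,11,-0.52,9.18],
  ],
)

```text
clock: 7.65
position: [0.5922, 0.2892, 0.1956]
ee_rot: [2.802, 1.42, -0.005]
force: [0.2, -0.9, -0.5]
width: 1.0
```

```bash
python3 chk.py a2; python3 cyl.py pics/last.npz
```

```text
7.65 [0.5922 0.2892 0.1956] -36.24278186581368 1.0002018314114944 -0.6456624824466484 [ 0.2 -0.9 -0.5]
brown [358. 279.] 1540 crest [ 0.6172 -0.0386] tray xy [-0.0046 -0.0021] LxW [0.171 0.047] ang 85.3 ztop 0.0699
brown [358. 280.] 1592 tray y -0.0373 z 0.0466 skew -1.126 x range [-0.0253  0.0147] rms 0.0289
yellow [374. 289.] 165 tray y -0.0631 z 0.0382 skew 0.000 x range [0.0243 0.0243] rms 0.0000
```

View pics/a2.png

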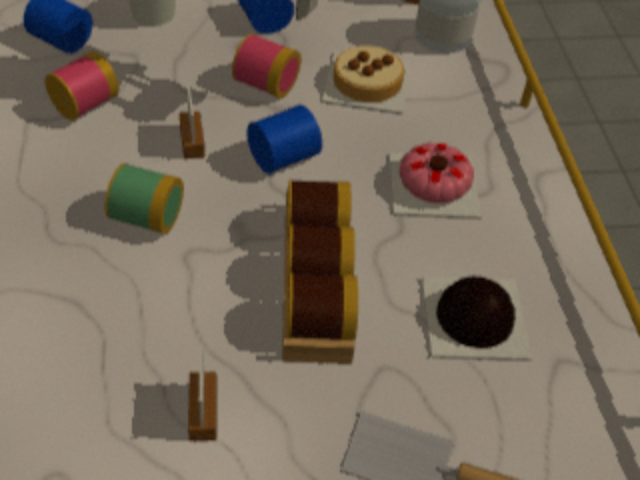

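The bottom row is complete and level (crop x≈320, rows 203, 250 and 305). Next, the first pink.

carry_out(
  plan=[
    [0,-0.1,-4,0,9.18],
    [0,-0.1,-8,0,9.18],
    [0,-0.1,-11.6,0,9.18],
    [0,-0.1,-11.6,0,9.18],
    [0,-0.1,-11.6,0,9.18],
    [0,-0.1,-11.6,0,5],
    [0,-0.1,-11.6,0,5],
    [0,-0.1,-11.6,0,5],
    [0,-0.1,-11.6,0,5],
    [0,-0.1,-11.6,0,5],
    [0,-0.1,-11.6,0,5],
    [0,-0.1,-11.6,0,5],
  ],
)

```text
clock: 8.9
position: [0.5928, 0.287, 0.081]
ee_rot: [2.804, 1.417, -0.003]
force: [-1.8, 0.4, 6.6]
width: 0.717
```

carry_out(
  plan=[
    [0,0,2,0,5],
    [0,0,6,0,5],
    [0,0,11,0,5],
    [0,-3,15,0,5],
    [1,-7,16,0.15,5],
    [1,-11,16,0.3,5],
    [2,-15,16,0.45,5],
    [2,-19,16,0.52,5],
    [3,-24,16,0.52,5],
    [3.3,-29.1,16,0.52,5],
    [3.3,-29.1,16,0.52,5],
    [3.3,-29.1,16,0.52,5],
    [3.3,-29.1,16,0.52,5],
  ],
)

```text
clock: 10.2
position: [0.6257, -0.0028, 0.2407]
ee_rot: [-2.344, -2.091, 0.003]
force: [-0.1, 0.5, -2.3]
width: 0.718
```

```bash
python3 chk.py a3; python3 cyl.py pics/last.npz
```

```text
10.2 [ 0.6257 -0.0028  0.2407] -6.522245071292417 0.7177057924053681 0.20660824773594755 [-0.1  0.5 -2.3]
brown [358. 279.] 1547 crest [ 0.6176 -0.0376] tray xy [-0.0043 -0.0011] LxW [0.169 0.048] ang 84.7 ztop 0.0701
pink [362. 213.] 742 crest [ 0.6193 -0.0175] tray xy [-0.0049  0.0191] LxW [0.047 0.038] ang 178.3 ztop 0.2235
brown [358. 280.] 1605 tray y -0.0148 z 0.0455 skew -0.886 x range [-0.0251  0.0161] rms 0.0317
pink [362. 213.] 742 tray y 0.0371 z 0.1905 skew 0.001 x range [-0.0264  0.0163] rms 0.0013
yellow [372. 263.] 137 tray y 0.0591 z 0.0365 skew -0.000 x range [0.0261 0.0261] rms 0.0000
```

carry_out(
  plan=[
    [0,-0.35,-2,0,5],
    [0,-0.35,-4,0,5],
    [0,-0.35,-6,0,5],
    [0,-0.35,-7.5,0,5],
    [0,-0.35,-8.5,0,5],
    [0,-0.35,-9,0,5],
    [0,-0.35,-9.4,0,5],
    [0,-0.35,-9.6,0,5],
    [0,-0.35,-9.7,0,5],
    [0,-0.35,-9.7,0,5],
  ],
)

```text
clock: 11.25
position: [0.6259, -0.0057, 0.144]
ee_rot: [-2.343, -2.093, 0.002]
force: [-0.6, -0.4, -2.9]
width: 0.718
```

carry_out(
  plan=[
    [0,0,-0.1,0,5],
    [0,0,-0.2,0,5],
    [0,0,-0.25,0,5],
    [0,0,-0.25,0,5],
  ],
)

```text
clock: 11.65
position: [0.6262, -0.0064, 0.1421]
ee_rot: [2.343, 2.092, -0.002]
force: [-1.5, -0.9, 4.7]
width: 0.718
```

carry_out(
  plan=[
    [0,0,0,0,7.2],
    [0,0,0,0,8],
    [0,0,0,0,9.18],
    [0,0,0,0,9.18],
    [0,0,0,0,9.18],
    [0,0,2,0,9.18],
    [0,0,6,0,9.18],
    [-2,2,9,0.0,9.18],
    [-5,5,9,0.15,9.18],
    [-8,8,9,0.3,9.18],
    [-11,11,9,0.4,9.18],
    [-14,14,8,0.5,9.18],
    [-17,17,7,0.6,9.18],
    [-20,20,6,0.7,9.18],
    [-23,23,6,0.81,9.18],
    [-26.7,26.9,6,0.81,9.18],
    [-26.7,26.9,6,0.81,9.18],
    [-26.7,26.9,6,0.81,9.18],
    [-26.7,26.9,6,0.81,9.18],
  ],
)

```text
clock: 13.55
position: [0.3599, 0.262, 0.2023]
ee_rot: [1.331, 2.844, -0.0]
force: [1.1, 0.5, -0.6]
width: 1.002
```

```bash
python3 chk.py a4; python3 cyl.py pics/last.npz
```

```text
13.55 [0.3599 0.262  0.2023] 39.85780246283215 1.001888154328976 0.1760416843530734 [ 1.1  0.5 -0.6]
brown [358. 290.] 1060 crest [ 0.6139 -0.0743] tray xy [-0.0038 -0.0379] LxW [0.102 0.046] ang 83.1 ztop 0.0703
pink [359. 247.] 666 crest [ 0.6217 -0.0054] tray xy [-0.0038  0.0314] LxW [0.048 0.039] ang 174.3 ztop 0.1246
brown [358. 291.] 1118 tray y -0.0568 z 0.0400 skew 0.023 x range [-0.0244  0.0161] rms 0.0107
pink [359. 247.] 666 tray y 0.0332 z 0.0918 skew -0.000 x range [-0.0254  0.0169] rms 0.0014
yellow [374. 299.] 108 tray y -0.0606 z 0.0416 skew 0.001 x range [0.0301 0.0302] rms 0.0000
```

Pink 1 is saddled at y=33.2, z≈92 mm. Now pink 2.

carry_out(
  plan=[
    [-0.1,0,-4,0,9.18],
    [-0.1,0,-8,0,9.18],
    [-0.1,0,-12.2,0,9.18],
    [-0.1,0,-12.2,0,9.18],
    [-0.1,0,-12.2,0,9.18],
    [-0.1,0,-12.2,0,5],
    [-0.1,0,-12.2,0,5],
    [-0.1,0,-12.2,0,5],
    [-0.1,0,-12.2,0,5],
    [-0.1,0,-12.2,0,5],
    [-0.1,0,-12.2,0,5],
    [-0.1,0,-12.2,0,5],
  ],
)

```text
clock: 14.8
position: [0.3596, 0.2621, 0.0812]
ee_rot: [1.332, 2.843, 0.002]
force: [-1.9, -0.6, 12.9]
width: 0.717
```

carry_out(
  plan=[
    [0,0,2,0,5],
    [0,0,6,0,5],
    [0,0,11,0,5],
    [1,-2,15,0,5],
    [4,-5,18,-0.1,5],
    [7,-9,18,-0.2,5],
    [10,-13,18,-0.3,5],
    [13,-17,18,-0.45,5],
    [16,-21,18,-0.6,5],
    [19,-25,18,-0.75,5],
    [22,-29,18,-0.81,5],
    [25.9,-33.2,18,-0.81,5],
    [25.9,-33.2,18,-0.81,5],
    [25.9,-33.2,18,-0.81,5],
    [25.9,-33.2,18,-0.81,5],
  ],
)

```text
clock: 16.3
position: [0.6178, -0.0689, 0.2606]
ee_rot: [2.345, 2.09, -0.0]
force: [-0.0, 0.9, -3.8]
width: 0.714
```

```bash
python3 chk.py a5; python3 cyl.py pics/last.npz
```

```text
16.3 [ 0.6178 -0.0689  0.2606] -6.5759292233179565 0.7144284149606553 0.3279542401324086 [-0.   0.9 -3.8]
brown [358. 290.] 1080 crest [ 0.614  -0.0735] tray xy [-0.0038 -0.0372] LxW [0.1   0.046] ang 84.7 ztop 0.0700
pink [362. 239.] 1253 crest [ 0.6109 -0.0836] tray xy [-0.0058 -0.0476] LxW [0.051 0.034] ang 177.2 ztop 0.2425
brown [358. 291.] 1142 tray y -0.0550 z 0.0453 skew -0.112 x range [-0.0243  0.0158] rms 0.0112
pink [362. 239.] 1253 tray y -0.0302 z 0.2060 skew 0.024 x range [-0.0265  0.0163] rms 0.0422
```

```bash
sed -i 's/box=.15):/box=.15,zlo=.02):/; s/T\[...,2\]>.02)/T[...,2]>zlo)/' cyl.py; python3 -c "
from cyl import fit
fit('pics/last.npz',zlo=.15)"
```

```text
pink [363. 231.] 863 tray y -0.0292 z 0.2101 skew 0.011 x range [-0.027  0.016] rms 0.0011
```

carry_out(
  plan=[
    [0.1,-0.37,-3,0,5],
    [0.1,-0.37,-6,0,5],
    [0.1,-0.37,-8,0,5],
    [0.1,-0.37,-9.5,0,5],
    [0.1,-0.37,-10.5,0,5],
    [0.1,-0.37,-11,0,5],
    [0.1,-0.37,-11.3,0,5],
    [0.1,-0.37,-11.5,0,5],
    [0.1,-0.37,-11.6,0,5],
    [0.1,-0.37,-11.7,0,5],
    [0.1,-0.37,-11.7,0,5],
  ],
)

```text
clock: 17.45
position: [0.6188, -0.0719, 0.144]
ee_rot: [2.344, 2.091, 0.001]
force: [-0.7, -0.2, -3.8]
width: 0.719
```

carry_out(
  plan=[
    [0,0,-0.1,0,5],
    [0,0,-0.15,0,5],
    [0,0,-0.15,0,5],
  ],
)

```text
clock: 17.75
position: [0.619, -0.0718, 0.1428]
ee_rot: [2.344, 2.091, 0.002]
force: [0.8, 1.6, 1.1]
width: 0.72
```

carry_out(
  plan=[
    [0,0,-0.1,0,5],
    [0,0,-0.1,0,5],
    [0,0,-0.1,0,7.2],
    [0,0,-0.1,0,8],
    [0,0,-0.1,0,9.18],
    [0,0,-0.1,0,9.18],
    [0,0,-0.1,0,9.18],
    [0,0,2,0,9.18],
    [0,0,6,0,9.18],
    [0,-3,9,0,9.18],
    [-2,-7,9,-0.05,9.18],
    [-4,-12,8,-0.055,9.18],
    [-5,-17,7,-0.055,9.18],
    [-6,-22,6,-0.055,9.18],
    [-6.7,-27.4,5,-0.055,9.18],
    [-6.7,-27.4,5,-0.055,9.18],
    [-6.7,-27.4,5,-0.055,9.18],
    [-6.7,-27.4,5,-0.055,9.18],
  ],
)

```text
clock: 19.55
position: [0.5524, -0.3448, 0.1926]
ee_rot: [-2.4, -2.027, -0.003]
force: [-0.2, 0.4, 0.4]
width: 1.004
```

```bash
python3 chk.py a6; python3 -c "
from cyl import fit
fit('pics/last.npz',zlo=.075)"
```

```text
19.55 [ 0.5524 -0.3448  0.1926] -9.643307148225073 1.0043244737958947 0.7681037441043749 [-0.2  0.4  0.4]
```

View pics/a6.png

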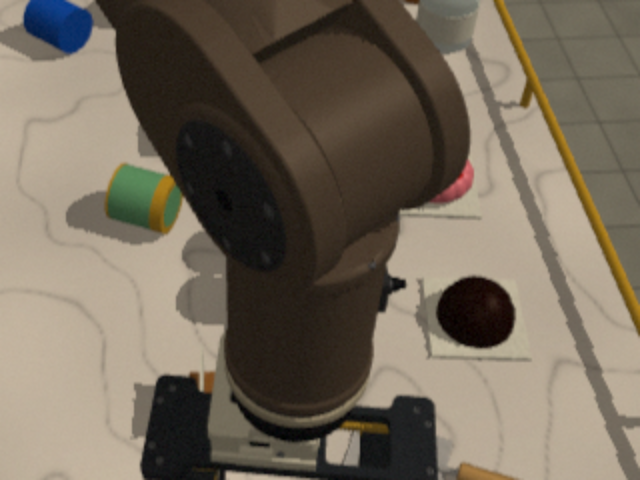

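The arm hides the tray in the side view, so I'll check with the top camera.

Run:
```python
from cell import arm
from h import *
p,d=arm.get_image("top");np.savez("pics/t2.npz",p=p,d=d);W=world(arm.get_calibration("top"),d)
cv2.imwrite("pics/t2.png",cv2.resize(p[120:330,220:520,::-1],None,fx=2,fy=2))
from cyl import fit
fit("pics/t2.npz","top",zlo=.08)
```

```text
pink [361. 194.] 979 tray y 0.0033 z 0.1039 skew -0.055 x range [-0.0268  0.015 ] rms 0.0158
```

View pics/t2.png

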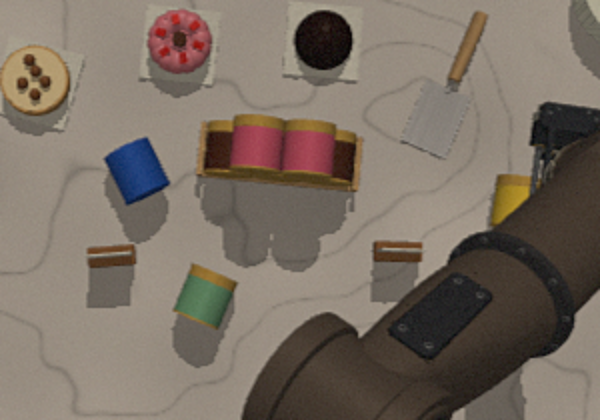

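Both pinks sit on the row (crop (257,145) and (308,148)), and the bystanders are unmoved. Next I grasp the yellow.

carry_out(
  plan=[
    [-0.1,-0.2,-4,0,9.18],
    [-0.1,-0.2,-8,0,9.18],
    [-0.1,-0.2,-11.2,0,9.18],
    [-0.1,-0.2,-11.2,0,9.18],
    [-0.1,-0.2,-11.2,0,9.18],
    [-0.1,-0.2,-11.2,0,5],
    [-0.1,-0.2,-11.2,0,5],
    [-0.1,-0.2,-11.2,0,5],
    [-0.1,-0.2,-11.2,0,5],
    [-0.1,-0.2,-11.2,0,5],
    [-0.1,-0.2,-11.2,0,5],
    [-0.1,-0.2,-11.2,0,5],
  ],
)

```text
clock: 20.85
position: [0.5525, -0.3458, 0.0817]
ee_rot: [2.397, 2.029, 0.005]
force: [-0.4, 1.7, 6.9]
width: 0.718
```

carry_out(
  plan=[
    [0,0,2,0,5],
    [0,0,6,0,5],
    [0,0,10,0,5],
    [0,0,14.5,0,5],
    [1,3,18,0,5],
    [2,7,20,0.02,5],
    [3,11,20,0.03,5],
    [4,15,20,0.055,5],
    [5,19,20,0.055,5],
    [6,23,20,0.055,5],
    [6.5,27,20,0.055,5],
    [7,30.9,20,0.055,5],
    [7,30.9,20,0.055,5],
    [7,30.9,20,0.055,5],
    [7,30.9,20,0.055,5],
  ],
)

```text
clock: 22.35
position: [0.6221, -0.0381, 0.2818]
ee_rot: [2.342, 2.092, 0.004]
force: [-0.8, -0.9, -2.9]
width: 0.72
```

```bash
python3 chk.py a7; python3 -c "
from cyl import fit
fit('pics/last.npz',zlo=.18); print(); fit('pics/last.npz',zlo=.075)"
```

```text
22.35 [ 0.6221 -0.0381  0.2818] -6.444404358609729 0.7198588657870779 0.2632115583862275 [-0.8 -0.9 -2.9]
brown [358. 302.] 571 crest [ 0.6109 -0.105 ] tray xy [-0.0034 -0.0689] LxW [0.046 0.033] ang 176.4 ztop 0.0711
pink [360. 261.] 1342 crest [ 0.6182 -0.0379] tray xy [-0.0037 -0.0013] LxW [0.105 0.048] ang 83.9 ztop 0.1251
yellow [365. 204.] 532 crest [ 0.6155 -0.051 ] tray xy [-0.0049 -0.0147] LxW [0.05  0.038] ang 175.5 ztop 0.2642
yellow [366. 209.] 1023 tray y -0.0014 z 0.2309 skew -0.012 x range [-0.0276  0.0183] rms 0.0012

pink [360. 261.] 1342 tray y -0.0231 z 0.0986 skew 0.018 x range [-0.0251  0.0169] rms 0.0129
yellow [366. 209.] 1023 tray y -0.0014 z 0.2309 skew -0.012 x range [-0.0276  0.0183] rms 0.0012
```

View pics/a7.png

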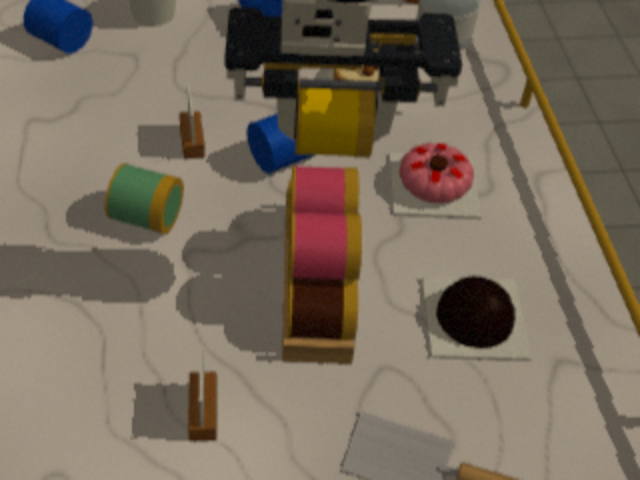

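Yellow is held level above the pinks' hollow (crop (335,118)); both pinks are aligned at (325,190) and (325,245). Lowering.

carry_out(
  plan=[
    [0,0.1,-2,0,5],
    [0,0.1,-4,0,5],
    [0,0.1,-5.5,0,5],
    [0,0.1,-6.5,0,5],
    [0,0.1,-7.2,0,5],
    [0,0.1,-7.7,0,5],
    [0,0.1,-8,0,5],
    [0,0.1,-8.2,0,5],
    [0,0.1,-8.3,0,5],
    [0,0.1,-8.3,0,5],
  ],
)

```text
clock: 23.4
position: [0.6223, -0.0375, 0.1991]
ee_rot: [2.343, 2.091, 0.005]
force: [-0.6, 1.0, -2.8]
width: 0.716
```

carry_out(
  plan=[
    [0,0,-0.1,0,5],
    [0,0,-0.15,0,5],
    [0,0,-0.15,0,5],
  ],
)

```text
clock: 23.7
position: [0.6225, -0.0374, 0.1977]
ee_rot: [2.342, 2.091, 0.005]
force: [-0.6, 0.2, -0.8]
width: 0.717
```

carry_out(
  plan=[
    [0,0,-0.05,0,5],
    [0,0,-0.1,0,5],
    [0,0,-0.1,0,5],
  ],
)

```text
clock: 24.0
position: [0.6226, -0.0369, 0.1967]
ee_rot: [2.342, 2.092, 0.006]
force: [0.9, 0.6, -0.6]
width: 0.716
```

carry_out(
  plan=[
    [0,0,-0.05,0,5],
    [0,0,-0.1,0,5],
    [0,0,-0.1,0,5],
  ],
)

```text
clock: 24.3
position: [0.6228, -0.0363, 0.1961]
ee_rot: [2.342, 2.093, 0.008]
force: [0.3, 4.5, 4.2]
width: 0.717
```

carry_out(
  plan=[
    [0,0.05,0,0,5],
    [0,0.05,0,0,7],
    [0,0.05,0,0,7.6],
    [0,0.05,0,0,8.4],
    [0,0.05,0,0,9.18],
    [0,0.05,0,0,9.18],
    [0,0.05,0,0,9.18],
    [0,0,2,0,9.18],
    [0,0,5,0,9.18],
    [0,0,9,0,9.18],
    [-2,4,11,0,9.18],
    [-5,8,12,0,9.18],
    [-8,12,12,0,9.18],
    [-11,16,12,0,9.18],
    [-14,20,12,0,9.18],
    [-17,24,12,0,9.18],
    [-18,28,12,0,9.18],
    [-18,28,12,0,9.18],
    [-18,28,12,0,9.18],
  ],
)

```text
clock: 26.2
position: [0.4424, 0.2446, 0.3161]
ee_rot: [2.339, 2.096, 0.008]
force: [0.3, -0.7, 0.2]
width: 0.999
```

```bash
python3 chk.py a8; python3 -c "
from cyl import fit
fit('pics/last.npz',zlo=.04)"
python3 - <<'E'
from cell import arm
from h import *
p,d=arm.get_image("top");a=np.load("pics/top0.npz")["p"]
cv2.imwrite("pics/t3.png",p[90:340,100:540,::-1])
s=cv2.imread("pics/a8.png");t=cv2.imread("pics/t3.png")
c=np.zeros((600,800,3),np.uint8);c[:330,:440]=cv2.resize(s,(440,330));c[330:580,:440]=t;cv2.imwrite("pics/c8.png",c[:,:440])
E
```

```text
26.2 [0.4424 0.2446 0.3161] -6.259208332215345 0.9990869031682488 -0.437533448425631 [ 0.3 -0.7  0.2]
brown [358. 303.] 562 crest [ 0.61   -0.1078] tray xy [-0.0039 -0.0717] LxW [0.045 0.039] ang 171.5 ztop 0.0698
pink [360. 273.] 719 crest [ 0.6148 -0.0728] tray xy [-0.0031 -0.0364] LxW [0.048 0.038] ang 171.6 ztop 0.1236
yellow [363. 238.] 760 crest [ 0.622  -0.0389] tray xy [ 0.0002 -0.0018] LxW [0.064 0.041] ang 173.4 ztop 0.1782
brown [358. 303.] 562 tray y -0.0679 z 0.0363 skew 0.022 x range [-0.0243  0.0165] rms 0.0014
pink [360. 273.] 719 tray y -0.0324 z 0.0903 skew -0.005 x range [-0.0251  0.0172] rms 0.0014
yellow [363. 240.] 910 tray y 0.0005 z 0.1452 skew -0.000 x range [-0.0276  0.0191] rms 0.0013
```

View pics/c8.png

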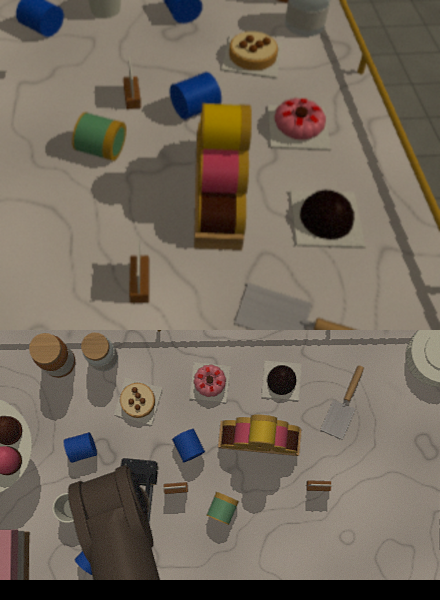

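The pyramid stands: yellow on top at (225,127), with the pinks and browns below it, and the bystanders in place. Handing in.

```bash
python3 -c "
from cell import arm
print(arm.sign_off())"
```

```text
the job is handed in; nothing more can be done
None
```

The pyramid is built and handed in at about 26 s of the 72 s allowed. I set the loose brown tin in the tray gap, then the two pinks in the hollows, then the yellow on top. Each tin was gripped by its ends and lowered until the wrist force showed contact before I let go.

**Last measurements**, in the tray's frame as I estimated it from the images:

| Tin | y (mm) | z (mm) | Target y, z (mm) |
|---|---|---|---|
| yellow | 0.5 | 145 | 0, 148 |
| pink, -y side | -32 | 90 | -33, 93 |
| pink, +y side | 33 | 92 | 33, 93 |
| brown_right | -68 | 36 | -66, 38 |

- **Heights:** these read 1–3 mm low. The side camera also read the browns about 1 mm low at the start, so I take most of it as camera bias.
- **Angles:** the measured axes were within about 0.03 rad of the tray's direction.
- **Row spread:** brown_right moved about 4 mm outward under the load (-64 to -68 mm), still within tolerance.
- **Not re-measured:** the +y pink was measured right after placing, not again at the end. The middle and +y browns I checked by eye only after the loose brown went in. The last top view shows all of them in place, and the tins' speed at rest was not measured.
- **Failed check:** the arm hid the tray from the side camera after the second pink was placed. The top-camera fit there merged the two pinks and was unusable, so I judged that step by eye.
- **Bystanders:** they looked unmoved in the last pictures, as far as the arm let me see. It was partly in front of the left side of the counter, and I did not measure them again.

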